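# Press the sunken calibration key of a bench balance

## Robot

A 6-joint arm with a two-finger parallel gripper is mounted at the origin on a cart in front of the work surface, level with it; the furniture and walls round the work are solid. World frame = base frame: x ahead of the robot, y to its left, z up, the work surface at z = 0. Lengths are in m, angles in rad, forces in N, time in s.
With the tool pointing down it reaches from about 0.3 to 0.75 m from the base axis. Payload 8.5 kg.
Tool frame: the origin (TCP) lies on the centre line of the jaws, within the pads' length; the fingertips stand 25 mm ahead of it and the grasp point (between the pads) lies 6 mm ahead of it; z points along the fingers, y is the line along which they close (so a half turn about z gives the same grasp; the last joint's range is limited). The gripper opens to 85 mm and grips with 20 to 120 N. Pads are 22 mm wide; open, the fingers measure 114 mm over their backs; the gripper's body (76 mm by 85 mm) begins 54 mm behind the grasp point. The pads swing forward as they close: fully open they stand 13 mm farther back than shut.
Start: joints at [1.084, 0.381, 1.297, -0, 1.464, -0.215], TCP at [0.148, 0.53, 0.256] pointing down, gripper open.
Joint ranges: [-3.11, 3.11], [-0.89, 2.33], [0.22, 2.48], [-1.42, 4.56], [0.17, 2.85], [-2.88, 2.88]. Speed limits (rad/s): [2.39, 2.39, 3.14, 3.14, 3.14, 3.14].

## Interface

Orientations are given as a rotation vector (axis times angle).
In Python, from cell import manip, optics gives the robot as it stands. The module is installed in compiled form; this text tells all that it offers.
- The arm moves only by the tool apply_moves, never from a script. Its argument "commands" is a list of rows, each a list of 3 entries, a list of its own where there are three numbers: the shift along the tool's x, y, z in cm, then the turn, a rotation vector about the tool's x, y, z in units of 6 degrees (1.0 is 6 degrees), then the closure, from 0 (fully open) to 1 (shut). A call has 1 to 20 rows; each row shifts and turns the commanded pose from where the row before left it, along the tool's axes as they then stand; what a row does not reach is not made up. A row lasts 1/12 s, in which the tool goes at most 41.7 mm and 7.16 degrees, less where a joint would pass 70% of its speed; a pose out of reach is approached as far as the arm can. A call is refused whole if a number of a shift passes 4.17 or a number of a turn 1, either way. A call with a gripper value outside its range is refused whole. The fingers move at their own pace and stop on an object; the grip force is fixed at half the most. Time passes only in rows, so rows that do not move let the fingers close. It gives the time, the measured TCP pose, the force, the opening and the grip force at its end, in the units of the state.
- manip.get_state(): the state, without advancing time (a new reading comes with each control period).
- optics.snapshot(name): name is "side" or "top" or "wrist"; returns (picture, depth): 480x640x3 uint8, red, green, blue; 480x640 float32, m along the optical axis (not along the pixel's ray), 0 where there is no reading.
- optics.camera_params(name): a dict with "K" (3x3 intrinsics, pixels), "k1" (the pictures are not rectified: a ray, as slopes to the right and down, at radius r is drawn at 1 + k1 r^2 times it, then the intrinsics apply), "rvec" (rotation vector, rad) and "tvec" (3), from world to camera coordinates, as OpenCV has them. Camera axes: x right, y down, z forward; pixel columns grow to the right and rows downward; lengths in m; the calibration is good to about 2 mm. A picture is of the moment at which its call begins: read the wrist's pose just before it. camera_params takes no time and is no camera call; for the wrist camera it gives the pose at the moment of the call.
- manip.job_done(): hands the job in; it is judged then, once.
The state is a dict: "time_s": time; "joints": joint angles; "qd": joint speeds; "joint_torque": joint torques, N m; "ee_pos": TCP position; "tcp_rot": TCP orientation; "wrist_force": force on the tool from outside, world axes, zero at the start; "moment": the same for the moment, N m; "width": finger opening in m; "gripper_force": force on a finger pad.
Only numpy, scipy, OpenCV 4.12 (cv2) and the standard library are available. Lean on these libraries where they do the work, as an engineer would, in place of code of your own. Each camera call takes 0.05 s, during which the arm holds its last target. There are 200 camera calls.

## Task

Calibrate the bench balance with the fingertips alone: push its sliding metal guard fully towards the front so that the rear well is uncovered, reach down into that well and press the sunken round key fully home, holding it down for at least two seconds, then let it come up and push the guard fully back over the rear well. Do not press the square key in the front well, do not pick anything up, and leave the balance, the weight on its pan and the things around it where they stand.

Things in the scene. Friction and masses are not known exactly. Their poses are not given: they have to be found in the camera images.
- balance: White bench balance on rubber feet, loose, 1.3 to 2 kg; 150 mm deep (x), 250 wide (y), flat deck 52 mm above the worktop. Origin: centre of the underside; +x to its rear, +y to its left, z up. Right, at y = -70 mm: two wells, rear at x = +30, front at x = -30. Left: steel pan 100 mm across, top at 60 mm, centred at x = +18, y = +60; flat display in front of it.
- rear_well (a point): Centre of the rear well's mouth, at deck height. Both wells are alike: open-topped, 38 mm (balance x) by 44 mm (y), 26 mm deep, vertical walls. A rail 3 mm wide and 5 mm high runs along x on each side of the wells, 27.5 mm from their middle line.
- guard (a joint): Sliding guard, in m: 0 = fully back, covering the rear well; 0.060 = fully forward (balance's -x), rear well open, front well covered. Starts 0 to 5 mm open. About 1.2 N of friction, stays where left, stop at each end. Dark steel plate 46 mm (x) by 51 mm (y), its top 56 mm above the worktop.
- guard_ridge (a point): Centre of the top edge of the upright ridge across the guard's middle: 6 mm thick (x), 44 mm long (y), rising 14 mm above the plate to 70 mm above the worktop. Push its rear face to open, its front face to close. In the balance's frame: x = +30 mm minus the joint value, y = -70 mm.
- cal_key (a joint): Calibration key in the rear well, in m: 0 = up, 0.006 = fully home. Sprung: about 1 N to start, 4.5 N fully home; comes up by itself.
- cal_key_top (a point): Centre of the top of the round calibration key, 24 mm across, in the middle of the rear well; up, it stands 34 mm above the worktop, 18 mm below the deck.
- tare_key (a joint): Everyday key in the front well, same travel and spring: 0 = up, 0.006 = fully home. Not to be pressed.
- tare_key_top (a point): Centre of the top of the square everyday key, 22 by 22 mm, in the middle of the front well; up, it stands 34 mm above the worktop.
- cal_weight: Steel 100 g weight with a small knob, 32 mm across and 32 mm high, standing loose on the pan. Origin: centre of its underside. Stays there.
- cup_a: White specimen cup with orange lid, 68 mm across, 72 mm high, loose on the worktop to the right of the balance. Origin: centre of its underside.
- stain_a: Small dropper bottle with blue cap, 33 mm across, 88 mm high, loose on the worktop to the right of the balance. Origin: centre of its underside.
- timer: White flat timer, 64 by 70 mm, 19 mm high, loose on the worktop to the right of the balance. Origin: centre of its underside.
Mind the look-alikes: they are no part of the job. Of the things like the cal_weight, leave any that is brown, orange or pink; of the rest the smaller one is meant.

How it is judged:
By the outcome, as a careful person would: the job done as asked, in the order asked, and still so for the second after the job is handed in, with the robot touching nothing.
It also fails if it takes over 53 s, if anything falls off the work surface, if the arm or the gripper's body presses on something with over 40 N, if the wrist force passes 120 N, or if a joint passes its speed limit or range.

## Working session

There is one attempt and no reset: what is moved stays moved. The work goes in short steps, Python scripts to look and compute and a tool call to move; the robot and the scene stay as the last step left them, time stands still between calls to the robot, and variables do not carry over. Pictures are saved under pics/ and viewed, at most 10 in all, crops included, and the job is handed in when it is done.

Besides the shell and the picture viewer there is one more tool, called after "Call:" as name(argument=value, ...), one argument or row to a line, values as JSON. apply_moves: Moves the arm, as the interface text tells. Its arguments: {"type":"object","properties":{"commands":{"type":"array","items":{"type":"array"}}},"required":["commands"]}

```bash
mkdir -p pics; cat > h.py <<'E'
import numpy as np, cv2
from cell import manip, optics
def cam(n):
    p=optics.camera_params(n); R=cv2.Rodrigues(np.array(p["rvec"],float))[0]; return np.array(p["K"],float),p["k1"],R,np.array(p["tvec"],float).ravel()
def rays(c,uv):
    K,k1,R,t=c; uv=np.atleast_2d(uv).astype(float)
    d=np.stack([(uv[:,0]-K[0,2])/K[0,0],(uv[:,1]-K[1,2])/K[1,1]],1); s=d.copy()
    for _ in range(20): s=d/(1+k1*(s**2).sum(1,keepdims=True))
    return np.c_[s,np.ones(len(s))]
def plane(c,uv,z):
    r=rays(c,uv)@c[2]; o=-c[2].T@c[3]; return o+r*((z-o[2])/r[:,2])[:,None]
def pts(c,uv,d):
    return (rays(c,uv)*np.asarray(d).reshape(-1,1)-c[3])@c[2]
def proj(c,P):
    K,k1,R,t=c; q=np.atleast_2d(P)@R.T+t; s=q[:,:2]/q[:,2:]; s=s*(1+k1*(s**2).sum(1,keepdims=True)); return s*[K[0,0],K[1,1]]+[K[0,2],K[1,2]]
E
python3 - <<'E'
from h import *
for n in ["top","side"]:
    a,d=optics.snapshot(n); np.savez(f"{n}.npz",a=a,d=d); cv2.imwrite(f"pics/{n}.png",a[:,:,::-1]); c=cam(n); print(n,c[0].tolist(),c[1],-c[2].T@c[3],c[2][2])
print(manip.get_state())
E
```

```text
top [[577.0277798677604, 0.0, 325.0147759249766], [0.0, 577.0277798677604, 245.01953718390462], [0.0, 0.0, 1.0]] -0.0332278077310391 [0.29531901 0.03012166 1.20513717] [ 0.14189776  0.0060219  -0.989863  ]
side [[608.424076928422, 0.0, 308.9665312701887], [0.0, 608.424076928422, 250.30189368768464], [0.0, 0.0, 1.0]] -0.06679874977347948 [0.2372178  1.01311326 0.53276039] [ 0.19532293 -0.89107206 -0.40968224]
{'time_s': 0.1, 'joints': array([ 1.08369936e+00,  3.81148375e-01,  1.29817655e+00, -2.49213620e-05,
        1.46360190e+00, -2.15309569e-01]), 'qd': array([-0.00030097, -0.00151895, -0.00296602, -0.00010538,  0.00026403,
        0.0007119 ]), 'joint_torque': array([ 3.39805498e-03, -4.49217832e+01, -2.31655866e+01, -2.13222356e-04,
        3.63248633e-03, -3.35136633e-05]), 'ee_pos': array([0.14755011, 0.52959511, 0.25576573]), 'tcp_rot': array([-4.25546560e-01, -3.11219746e+00,  1.98090741e-03]), 'wrist_force': array([-0.31958394,  0.28240712,  1.30330228]), 'moment': array([-0.0259732 ,  0.02143958,  0.00732939]), 'gripper_force': 0.0, 'width': 0.085685096312565}
```

View pics/top.png

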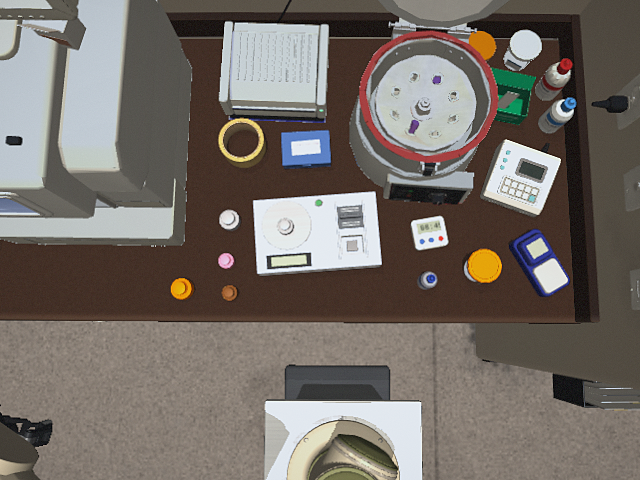

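View pics/side.png

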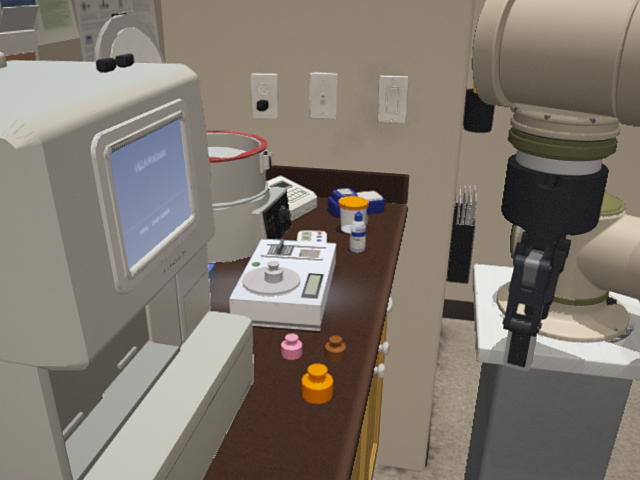

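The top view shows the balance with corners near (253,200), (377,193), (382,267) and (258,275). The guard is at (350,215), over the rear well, and the open front well with the square key is at (351,243). The side view agrees, and the centrifuge stands behind and to the right. Next I measure.

```bash
python3 - <<'E'
from h import *
z=np.load("top.npz"); a,d=z["a"],z["d"]; c=cam("top")
vv,uu=np.mgrid[0:480,0:640]; P=pts(c,np.c_[uu.ravel(),vv.ravel()],d.ravel()).reshape(480,640,3)
m=((P[...,2]>.040)&(P[...,2]<.1)&(d>0)).astype(np.uint8); m[:,:240]=0;m[:,395:]=0;m[:185]=0;m[285:]=0
n,l,s,_=cv2.connectedComponentsWithStats(m); k=1+s[1:,4].argmax(); m=(l==k).astype(np.uint8)
print("area",s[k])
cnt=max(cv2.findContours(m,0,cv2.CHAIN_APPROX_NONE)[0],key=cv2.contourArea)[:,0]
W=plane(c,cnt,.052)[:,:2]; r=cv2.minAreaRect((W*1000).astype(np.float32)); print(r); print(cv2.boxPoints(r))
# white-colour mask alternative
g=a.min(2).astype(int); 
print("deck z",np.median(P[225:245,300:325,2]))
cv2.imwrite("pics/crop.png",cv2.resize(a[185:285,240:400,::-1],(800,500),interpolation=cv2.INTER_CUBIC))
# height map of region around guard
print((P[200:260:2,330:372:3,2]*1000).round().astype(int))
# obstacles taller than .1 near the balance
o=(P[...,2]>.1)&(d>0)&(P[...,0]>.3)&(P[...,0]<.8)&(abs(P[...,1])<.3)
Q=P[o]
for y in np.arange(-.3,.3,.05):
    q=Q[(Q[:,1]>=y)&(Q[:,1]<y+.05)]
    if len(q): print("obst y",round(y,2),"minx",q[:,0].min().round(3),"zmax",q[:,2].max().round(3))
E
```

```text
area [ 254  192  127   83 8616]
((485.8165588378906, 54.784629821777344), (151.61279296875, 248.200927734375), 4.580724239349365)
[[400.3412   172.43452 ]
 [420.1634   -74.9736  ]
 [571.29193  -62.865265]
 [551.4697   184.54286 ]]
deck z 0.054188666034099636
[[  50   45   55   56   54   54   53   56   55   50   48   57   49   53]
 [  52   50   58   53   55   51   53   52   52   53   52   59   53   52]
 [  53   52   59   53   55   51   55   50   51   51   50   54   49   51]
 [  52   51   56   50   55   53   58   56   56   60   54   60   53   53]
 [  53   50   56   55   58   60   58   58   61   62   58   57   47   53]
 [  49   51   53   56   57   61   53   55   53   55   59   56   51   52]
 [  56   50   58   54   57   52   59   60   59   55   58   57   57   55]
 [  53   51   56   53   56   54   57   57   69   74   72   59   49   51]
 [  51   51   57   57   73   71   69   76   70   74   70   54   50   52]
 [  47   50   54   57   68   64   66   56   55   61   54   55   53   51]
 [  54   53   51   59   59   60   56   57   58   57   52   56   52   54]
 [  56   51   53   55   57   58   55  
[... 1057 characters left out ...]
 [  54   53   51   53   53   24   26   31   27   30   24   26   55   53]
 [  55   50   53   57   54   23   26   49   52   50   55   55   54   55]
 [  50   51   56   49   51   55   55   53   52   49   51   51   51   52]
 [  51   53   50   52   55   53   49   51   50   52   53   53   53   52]]
obst y -0.3 minx 0.57 zmax 0.226
obst y -0.25 minx 0.566 zmax 0.225
obst y -0.2 minx 0.567 zmax 0.225
obst y -0.15 minx 0.569 zmax 0.224
obst y -0.1 minx 0.573 zmax 0.224
obst y -0.05 minx 0.626 zmax 0.226
obst y -0.0 minx 0.731 zmax 0.121
obst y 0.05 minx 0.732 zmax 0.132
obst y 0.1 minx 0.742 zmax 0.129
obst y 0.15 minx 0.744 zmax 0.131
obst y 0.2 minx 0.737 zmax 0.129
obst y 0.25 minx 0.742 zmax 0.112
```

View pics/crop.png

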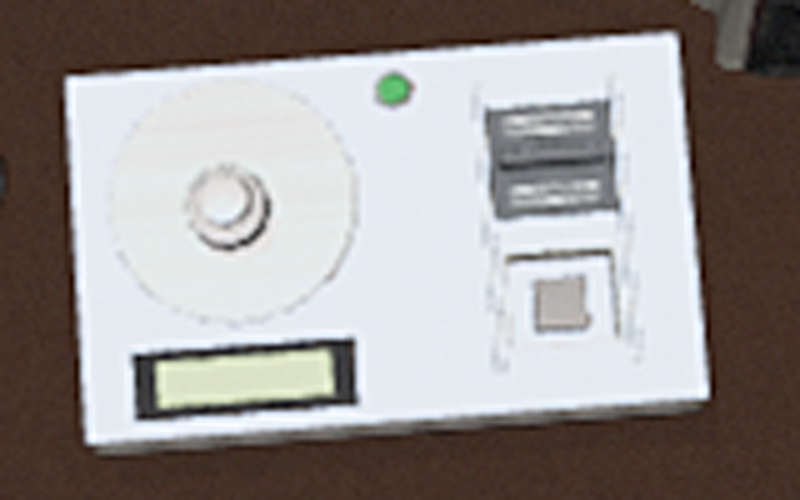

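```bash
cat >> h.py <<'E'
B0=np.array([.4858,.0548]); YAW=np.radians(4.58)
def b2w(x,y,z,B0=B0,YAW=YAW):
    c,s=np.cos(YAW),np.sin(YAW); return np.array([B0[0]+c*x-s*y,B0[1]+s*x+c*y,z])
def delta(tgt,yaw=YAW):
    """tool-frame shift (cm) and turn (units of 6 deg) to TCP target, pointing down, tool y along balance y"""
    from scipy.spatial.transform import Rotation as Ro
    s=manip.get_state(); R=Ro.from_rotvec(s["tcp_rot"])
    c,n=np.cos(yaw),np.sin(yaw); T=Ro.from_matrix(np.array([[-c,-n,0],[-n,c,0],[0,0,-1]]).T.T)
    return (R.inv().apply(tgt-s["ee_pos"])*100).round(2),((R.inv()*T).as_rotvec()/np.radians(6)).round(2)
E
python3 - <<'E'
from h import *
z=np.load("top.npz"); a,d=z["a"],z["d"]; c=cam("top")
# guard mask by colour
g=cv2.cvtColor(a,cv2.COLOR_RGB2GRAY); m=np.zeros_like(g); m[200:232,334:366]=(g[200:232,334:366]<150)
cn=max(cv2.findContours(m,0,1)[0],key=cv2.contourArea)[:,0]; W=plane(c,cn,.056)[:,:2]
r=cv2.minAreaRect((W*1000).astype(np.float32)); print("plate",r,"expected q=0",b2w(.03,-.07,.056))
# tare key
h=cv2.cvtColor(a,cv2.COLOR_RGB2HSV)[...,1]
for n in ["side"]:
    cs=cam(n); print("side proj ridge,corners",proj(cs,[b2w(.03,-.07,.07),b2w(.075,.125,.052),b2w(-.075,.125,.052),b2w(-.075,-.125,.052),b2w(.018,.06,.092)]).round(1))
print("top proj tare",proj(c,[b2w(-.03,-.07,.034),b2w(.03,-.07,.07),b2w(.018,.06,.06)]).round(1))
vv,uu=np.mgrid[0:480,0:640]; P=pts(c,np.c_[uu.ravel(),vv.ravel()],d.ravel())
Q=P[(P[:,2]>.09)&(P[:,0]>.5)&(P[:,0]<.8)]
for y in np.arange(-.14,0.05,.01):
    q=Q[(Q[:,1]>=y)&(Q[:,1]<y+.01)]
    if len(q): i=q[:,0].argmin(); print(round(y,2),q[i].round(3))
print(delta(b2w(.05,-.07,.20)))
E
```

```text
plate ((518.6803588867188, -12.922430038452148), (44.7301139831543, 50.395606994628906), 4.7285871505737305) expected q=0 [ 0.52129377 -0.01258095  0.056     ]
side proj ridge,corners [[278.6 243.2]
 [230.1 298.6]
 [320.9 305.2]
 [336.1 243.7]
 [271.4 262. ]]
top proj tare [[351.7 246. ]
 [349.9 213.9]
 [285.9 225.5]]
-0.14 [ 0.569 -0.131  0.101]
-0.13 [ 0.57  -0.127  0.091]
-0.12 [ 0.569 -0.115  0.093]
-0.11 [ 0.571 -0.101  0.095]
-0.1 [ 0.573 -0.099  0.095]
-0.09 [ 0.576 -0.087  0.091]
-0.08 [ 0.598 -0.079  0.093]
-0.07 [ 0.606 -0.069  0.093]
-0.06 [ 0.616 -0.06   0.094]
-0.05 [ 0.624 -0.05   0.092]
-0.04 [ 0.635 -0.04   0.091]
-0.03 [ 0.655 -0.03   0.1  ]
-0.02 [ 0.687 -0.02   0.097]
0.03 [0.732 0.038 0.109]
0.04 [0.729 0.044 0.094]
(array([-52.44, -41.5 ,   5.62]), array([-0.01, -0.  , -3.36]))
```

Call:
apply_moves(
  commands=[
    [[-3, -2.4, 0], [0, 0, 0], 1],
    [[-3.1, -2.45, 0], [0, 0, 0], 1],
    [[-3.1, -2.45, 0], [0, 0, 0], 1],
    [[-3.1, -2.45, 0], [0, 0, 0], 1],
    [[-3.1, -2.45, 0], [0, 0, 0], 1],
    [[-3.1, -2.45, 0], [0, 0, 0], 1],
    [[-3.1, -2.45, 0], [0, 0, 0], 1],
    [[-3.1, -2.45, 0], [0, 0, 0], 1],
    [[-3.1, -2.45, 0], [0, 0, 0], 1],
    [[-3.1, -2.45, 0], [0, 0, 0], 1],
    [[-3.1, -2.45, 0], [0, 0, 0], 1],
    [[-3.1, -2.45, 0], [0, 0, 0], 1],
    [[-3.1, -2.45, 0], [0, 0, 0], 1],
    [[-3.1, -2.45, 0], [0, 0, 0], 1],
    [[-3.1, -2.45, 0], [0, 0, 0], 1],
    [[-3.1, -2.45, 0], [0, 0, 0], 1],
    [[-2.8, -2.3, 0], [0, 0, -0.84], 1],
    [[0, 0, 0], [0, 0, -0.84], 1],
    [[0, 0, 0], [0, 0, -0.84], 1],
    [[0, 0, 0], [0, 0, -0.84], 1],
  ],
)

```text
time_s: 1.77
ee_pos: [0.5403, -0.0106, 0.2556]
tcp_rot: [0.131, -3.138, -0.001]
wrist_force: [-0.1, 0.3, 0.5]
width: -0.0002
gripper_force: 0.0
```

```bash
python3 - <<'E'
from h import *
s=manip.get_state(); print(s["time_s"],s["ee_pos"],s["width"],s["wrist_force"])
cs=cam("side"); c=cam("wrist"); a,d=optics.snapshot("wrist"); b,_=optics.snapshot("side")
np.savez("w1.npz",a=a,d=d)
u=proj(c,[b2w(.03,-.07,.07),b2w(-.03,-.07,.034)]); print(u.round(1), -c[2].T@c[3], c[2][2])
print(delta(b2w(.05,-.07,.20)))
p=proj(cs,[s["ee_pos"],s["ee_pos"]-[0,0,.025]]); print(p)
cr=b[int(p[0,1])-90:int(p[0,1])+110,int(p[0,0])-110:int(p[0,0])+110]
im=np.hstack([cv2.resize(a,(480,360)),cv2.resize(cr,(320,290))[:360] if 0 else cv2.copyMakeBorder(cv2.resize(cr,(320,290)),0,70,0,0,0)])
cv2.imwrite("pics/w1.png",im[:,:,::-1])
E
```

```text
1.7667 [ 0.54026408 -0.0105779   0.25563148] -0.00021682360486670262 [-0.08917843  0.31483574  0.53133186]
[[315.8 194.8]
 [316.1 118.5]] [ 0.47020831 -0.01578127  0.3727314 ] [ 0.27550525  0.02322397 -0.96101899]
(array([-0.11, -0.1 ,  5.59]), array([ 0.  , -0.01,  0.01]))
[[266.56862749 147.41269648]
 [266.87216865 160.9734134 ]]
```

View pics/w1.png

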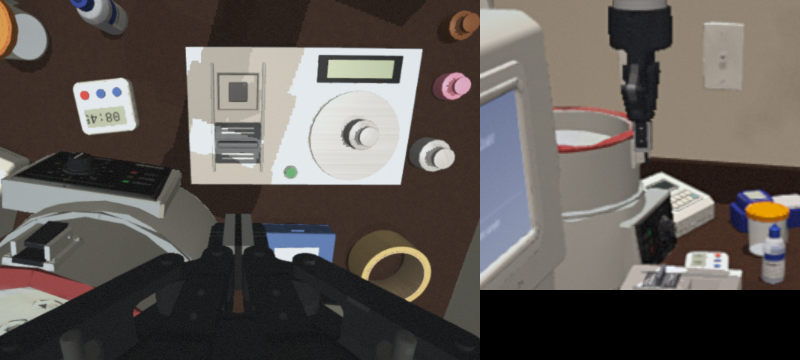

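The wrist view shows the ridge at full-image (317,191) and the square key at (317,121), which agrees with my model within about 2 mm (guard about 3–5 mm open). The side crop shows the shut fingertips, which may reach lower than 25 mm below the TCP, so I measure that.

```bash
python3 - <<'E'
from h import *
s=manip.get_state(); e=s["ee_pos"]; cs=cam("side"); b,d=optics.snapshot("side")
vv,uu=np.mgrid[0:480,0:640]; P=pts(cs,np.c_[uu.ravel(),vv.ravel()],d.ravel())
k=(abs(P[:,0]-e[0])<.05)&(abs(P[:,1]-e[1])<.03)&(d.ravel()>0)
for z in np.arange(.2,.30,.004):
    q=P[k&(abs(P[:,2]-z)<.002)]
    if len(q)>1: print(round(z-e[2],4),len(q),q.min(0).round(3),q.max(0).round(3))
x=b[140:190,240:295]; cv2.imwrite("pics/tip.png",cv2.resize(x[:,:,::-1],(550,500),interpolation=cv2.INTER_NEAREST))
# wrist cloud
z=np.load("w1.npz");c=cam("wrist"); W=pts(c,np.c_[uu.ravel(),vv.ravel()],z["d"].ravel())
q=W[(np.linalg.norm(W[:,:2]-e[:2],axis=1)<.04)&(W[:,2]>.17)&(z["d"].ravel()>0)]; print("wrist lowest",np.sort(q[:,2])[:30:5]-e[2], q.min(0)-e,q.max(0)-e)
E
```

```text
-0.0239 12 [ 0.53  -0.008  0.232] [0.549 0.    0.234]
-0.0199 26 [ 0.526 -0.012  0.234] [0.547 0.001 0.238]
-0.0159 23 [ 0.526 -0.01   0.238] [0.548 0.005 0.242]
-0.0119 30 [ 0.526 -0.009  0.242] [0.548 0.007 0.246]
-0.0079 27 [ 0.526 -0.013  0.246] [0.547 0.008 0.25 ]
-0.0039 28 [ 0.526 -0.011  0.25 ] [0.547 0.008 0.254]
0.0001 27 [ 0.526 -0.015  0.254] [0.548 0.007 0.258]
0.0041 34 [ 0.526 -0.015  0.258] [0.549 0.006 0.262]
0.0081 31 [ 0.526 -0.015  0.262] [0.549 0.007 0.266]
0.0121 29 [ 0.526 -0.014  0.266] [0.548 0.007 0.27 ]
0.0161 21 [ 0.525 -0.016  0.271] [0.549 0.007 0.273]
0.0201 21 [ 0.523 -0.039  0.274] [0.545 0.02  0.278]
0.0241 25 [ 0.523 -0.04   0.278] [0.547 0.02  0.282]
0.0281 27 [ 0.522 -0.037  0.282] [0.548 0.02  0.286]
0.0321 30 [ 0.524 -0.038  0.286] [0.545 0.02  0.29 ]
0.0361 9 [ 0.524 -0.032  0.29 ] [0.528 0.016 0.293]
0.0401 12 [ 0.521 -0.023  0.294] [0.527 0.009 0.298]
wrist lowest [-0.02200099 -0.02173452 -0.02149081 -0.0213635  -0.02115404 -0.02091307] [-0.02259142 -0.03997717 -0.02200099] [0.01249172 0.03997921 0.07416777]
```

View pics/tip.png

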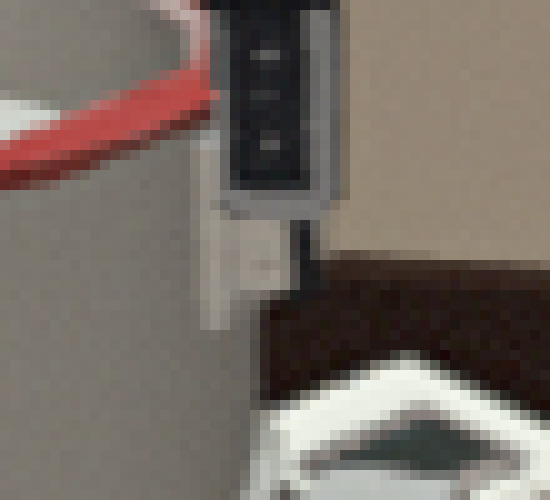

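The crop shows the finger ending at about row 161 (crop row 215). The depth agrees, so the tip is 25 mm below the TCP. I descend behind the ridge.

Call:
apply_moves(
  commands=[
    [[0, 0, 2.5], [0, 0, 0], 1],
    [[0, 0, 3.5], [0, 0, 0], 1],
    [[0, 0, 3.5], [0, 0, 0], 1],
    [[0, 0, 3.0], [0, 0, 0], 1],
    [[0, 0, 2.0], [0, 0, 0], 1],
    [[0, 0, 1.5], [0, 0, 0], 1],
    [[0, 0, 0.5], [0, 0, 0], 1],
    [[0, 0, 0.4], [0, 0, 0], 1],
    [[0, 0, 0], [0, 0, 0], 1],
  ],
)

```text
time_s: 2.67
ee_pos: [0.5403, -0.0098, 0.0874]
tcp_rot: [0.124, -3.139, -0.0]
wrist_force: [-0.0, 0.7, -0.5]
width: -0.0003
gripper_force: 0.0
```

```bash
python3 - <<'E'
from h import *
s=manip.get_state(); print(s["time_s"],s["ee_pos"],s["wrist_force"])
print("to ridge contact q=4:",delta(b2w(.040,-.07,s["ee_pos"][2]))," to end:",delta(b2w(-.030+.003+.011,-.07,s["ee_pos"][2])))
a,d=optics.snapshot("wrist"); b,_=optics.snapshot("side")
cv2.imwrite("pics/w2.png",np.hstack([cv2.resize(a,(480,360)),cv2.resize(b[180:340,200:342],(320,360))])[:,:,::-1])
E
```

```text
2.6667 [ 0.54027935 -0.00982321  0.08735579] [-0.02785505  0.70726182 -0.54510294]
to ridge contact q=4: (array([ 0.91, -0.12,  0.  ]), array([ 0.  , -0.  , -0.01]))  to end: (array([ 6.51, -0.13,  0.  ]), array([ 0.  , -0.  , -0.01]))
```

View pics/w2.png

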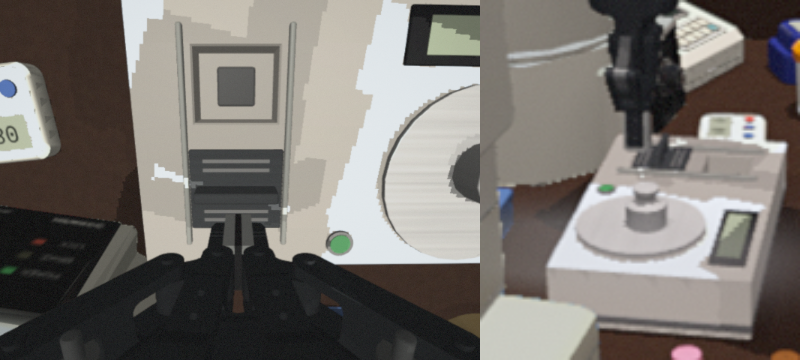

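Both views show the shut fingertips low behind the ridge, on its rear side, with the plate and ridge in front of them. I push forward.

Call:
apply_moves(
  commands=[
    [[0.3, -0.1, 0.1], [0, 0, 0], 1],
    [[0.3, 0, 0], [0, 0, 0], 1],
    [[0.3, 0, 0], [0, 0, 0], 1],
    [[0.3, 0, 0], [0, 0, 0], 1],
    [[0.3, 0, 0], [0, 0, 0], 1],
    [[0.4, 0, 0], [0, 0, 0], 1],
    [[0.4, 0, 0], [0, 0, 0], 1],
    [[0.4, 0, 0], [0, 0, 0], 1],
    [[0.4, 0, 0], [0, 0, 0], 1],
    [[0.4, 0, 0], [0, 0, 0], 1],
    [[0.4, 0, 0], [0, 0, 0], 1],
    [[0.4, 0, 0], [0, 0, 0], 1],
    [[0.4, 0, 0], [0, 0, 0], 1],
    [[0.4, 0, 0], [0, 0, 0], 1],
    [[0.4, 0, 0], [0, 0, 0], 1],
    [[0.4, 0, 0], [0, 0, 0], 1],
    [[0.2, 0, 0], [0, 0, 0], 1],
    [[0, 0, 0], [0, 0, 0], 1],
  ],
)

```text
time_s: 4.27
ee_pos: [0.4788, -0.0157, 0.0862]
tcp_rot: [0.126, -3.138, -0.0]
wrist_force: [0.5, 0.7, -0.2]
width: 0.0
gripper_force: 0.0
```

Call:
apply_moves(
  commands=[
    [[0.1, 0, 0], [0, 0, 0], 1],
    [[0.1, 0, 0], [0, 0, 0], 1],
    [[0, 0, 0], [0, 0, 0], 1],
  ],
)

```text
time_s: 4.52
ee_pos: [0.4783, -0.0159, 0.0864]
tcp_rot: [-0.125, 3.137, 0.0]
wrist_force: [5.5, 1.7, -3.2]
width: -0.0003
gripper_force: 2.5
```

Call:
apply_moves(
  commands=[
    [[0.1, 0, 0], [0, 0, 0], 1],
    [[0, 0, 0], [0, 0, 0], 1],
  ],
)

```text
time_s: 4.68
ee_pos: [0.4775, -0.016, 0.0864]
tcp_rot: [-0.125, 3.136, -0.0]
wrist_force: [5.2, 1.5, -3.4]
width: 0.0001
gripper_force: 2.9
```

Call:
apply_moves(
  commands=[
    [[0.1, 0, 0], [0, 0, 0], 1],
    [[0, 0, 0], [0, 0, 0], 1],
  ],
)

```text
time_s: 4.85
ee_pos: [0.4766, -0.0161, 0.0864]
tcp_rot: [-0.125, 3.136, -0.0]
wrist_force: [6.1, 0.5, -3.9]
width: -0.0003
gripper_force: 3.1
```

Force plateaued at about 5.5 N, so the guard is at its stop and the balance crept slightly. I back off, lift and measure.

Call:
apply_moves(
  commands=[
    [[-0.5, 0, 0], [0, 0, 0], 1],
    [[-1.0, 0, 0], [0, 0, 0], 1],
    [[0, 0, -2.0], [0, 0, 0], 1],
    [[-1, 0, -3.0], [0, 0, 0], 1],
    [[-1, 0, -3.0], [0, 0, 0], 1],
    [[0, 0, -1], [0, 0, 0], 1],
    [[0, 0, 0], [0, 0, 0], 1],
  ],
)

```text
time_s: 5.43
ee_pos: [0.5115, -0.0134, 0.1786]
tcp_rot: [-0.126, 3.135, -0.002]
wrist_force: [-0.4, 0.7, -0.9]
width: -0.0001
gripper_force: 0.0
```

```bash
cat > meas.py <<'E'
from h import *
import sys
def fit(a,d,c):
    vv,uu=np.mgrid[0:480,0:640]; P=pts(c,np.c_[uu.ravel(),vv.ravel()],d.ravel()).reshape(480,640,3)
    m=((P[...,2]>.040)&(P[...,2]<.1)&(d>0)).astype(np.uint8); m[:,:240]=0;m[:,395:]=0;m[:185]=0;m[285:]=0
    n,l,s,_=cv2.connectedComponentsWithStats(m); m=(l==1+s[1:,4].argmax()).astype(np.uint8); return m
z=np.load("top.npz"); c=cam("top"); a,d=optics.snapshot("top"); np.savez(sys.argv[1]+".npz",a=a,d=d)
# image displacement of balance features by template matching: display and balance left part
g0=cv2.cvtColor(z["a"],cv2.COLOR_RGB2GRAY); g1=cv2.cvtColor(a,cv2.COLOR_RGB2GRAY)
for n,(u0,u1,v0,v1) in dict(display=(262,318,248,276),leftedge=(248,275,205,235),green=(310,328,195,211),weight=(272,300,213,240),bench=(480,565,135,215)).items():
    best=None
    S=8; t=cv2.resize(g0[v0:v1,u0:u1],None,fx=S,fy=S,interpolation=cv2.INTER_CUBIC); w=cv2.resize(g1[v0-6:v1+6,u0-6:u1+6],None,fx=S,fy=S,interpolation=cv2.INTER_CUBIC)
    r=cv2.matchTemplate(w,t,cv2.TM_CCOEFF_NORMED); _,sc,_,p=cv2.minMaxLoc(r); du=np.array(p)/S-6
    ctr=np.array([(u0+u1)/2,(v0+v1)/2]); w0,w1=plane(c,[ctr,ctr+du],.055); print(n,round(sc,3),du,"mm",((w1-w0)[:2]*1000).round(1))
s=manip.get_state(); print(s["time_s"],s["ee_pos"],s["wrist_force"])
E
python3 - <<'E'
import sys; sys.argv=["","t1"]
exec(open("meas.py").read())
a,d=optics.snapshot("wrist"); np.savez("w3.npz",a=a,d=d); cw=cam("wrist")
print(proj(cw,[b2w(.03,-.07,.034),b2w(.03,-.07,.028)]).round(1))
t=np.load("t1.npz")["a"]
cv2.imwrite("pics/w3.png",np.hstack([cv2.resize(a,(480,360)),cv2.resize(t[185:285,300:389],(320,360))])[:,:,::-1])
E
```

```text
display 0.636 [-0.125  0.5  ] mm [-1.   0.2]
leftedge 0.999 [ 0.    -3.875] mm [8.  0.2]
green 0.22 [2.5 0. ] mm [ 0.  -5.1]
weight 0.887 [0.25 0.5 ] mm [-1.  -0.5]
bench 1.0 [0. 0.] mm [0. 0.]
5.4833 [ 0.51046078 -0.01323958  0.17672955] [ 0.19016624 -0.01968654 -0.43068874]
[[315.7 247.3]
 [315.8 244.8]]
```

View pics/w3.png

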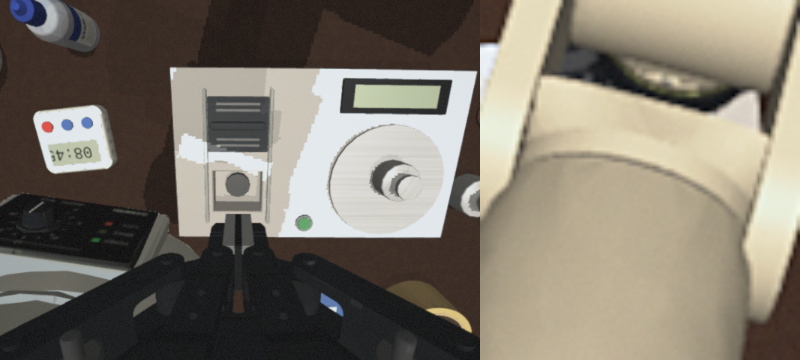

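The wrist view shows the rear well open, its round key at full-image (316,245) against a predicted (316,247), and the guard fully over the front well. I line up over the key.

```bash
python3 - <<'E'
from h import *
z=np.load("w3.npz"); g=cv2.cvtColor(z["a"],cv2.COLOR_RGB2GRAY); c=cam("wrist")
s=manip.get_state(); print(s["ee_pos"])
m=np.zeros_like(g); m[228:264,290:342]=g[228:264,290:342]<120
for q in cv2.findContours(m,0,1)[0]:
    if cv2.contourArea(q)>150:
        u=np.array(cv2.minEnclosingCircle(q)[0]); print(cv2.contourArea(q),u,cv2.boundingRect(q),"key",plane(c,u,.034),"exp",b2w(.03,-.07,.034))
print(delta(b2w(.029,-.07,.064)))
E
```

```text
[ 0.50982945 -0.01316314  0.1756237 ]
757.0 [316.5 245.5] (301, 230, 32, 32) key [[ 0.51989172 -0.01213388  0.034     ]] exp [ 0.52129377 -0.01258095  0.034     ]
(array([-1.06, -0.04, 11.16]), array([ 0.  , -0.01,  0.  ]))
```

Call:
apply_moves(
  commands=[
    [[-1.0, 0, 1.5], [0, 0, 0], 1],
    [[0, 0, 3.0], [0, 0, 0], 1],
    [[0, 0, 2.0], [0, 0, 0], 1],
    [[0, 0, 1.0], [0, 0, 0], 1],
    [[0, 0, 0], [0, 0, 0], 1],
  ],
)

```text
time_s: 5.95
ee_pos: [0.5182, -0.0121, 0.0977]
tcp_rot: [0.125, -3.131, -0.003]
wrist_force: [-1.2, 0.1, 0.7]
width: 0.0003
gripper_force: 0.0
```

```bash
python3 - <<'E'
from h import *
s=manip.get_state(); print(s["time_s"],s["ee_pos"],s["wrist_force"]); e=s["ee_pos"]
print(delta(np.array([.5199,-.0123,.064])))
E
```

```text
5.95 [ 0.51819887 -0.01208935  0.0976902 ] [-1.24446292  0.07369849  0.67952178]
(array([-0.19, -0.04,  3.37]), array([ 0.02, -0.07, -0.  ]))
```

Call:
apply_moves(
  commands=[
    [[-0.1, 0, 1.0], [0, 0, 0], 1],
    [[0, 0, 1.0], [0, 0, 0], 1],
    [[0, 0, 0.8], [0, 0, 0], 1],
    [[0, 0, 0.3], [0, 0, 0], 1],
    [[0, 0, 0], [0, 0, 0], 1],
    [[0, 0, 0], [0, 0, 0], 1],
  ],
)

```text
time_s: 6.45
ee_pos: [0.5214, -0.0124, 0.0705]
tcp_rot: [-0.126, 3.139, -0.0]
wrist_force: [-0.6, 0.8, 1.0]
width: 0.0003
gripper_force: 0.0
```

Call:
apply_moves(
  commands=[
    [[0, 0, 0.3], [0, 0, 0], 1],
    [[0, 0, 0.2], [0, 0, 0], 1],
    [[0, 0, 0.1], [0, 0, 0], 1],
    [[0, 0, 0], [0, 0, 0], 1],
    [[0, 0, 0], [0, 0, 0], 1],
  ],
)

```text
time_s: 6.87
ee_pos: [0.5213, -0.0124, 0.0644]
tcp_rot: [-0.126, 3.139, -0.0]
wrist_force: [0.1, 0.2, 0.2]
width: 0.0001
gripper_force: 0.0
```

Call:
apply_moves(
  commands=[
    [[0, 0, 0.2], [0, 0, 0], 1],
    [[0, 0, 0], [0, 0, 0], 1],
    [[0, 0, 0], [0, 0, 0], 1],
  ],
)

```text
time_s: 7.12
ee_pos: [0.5213, -0.0124, 0.0622]
tcp_rot: [0.126, -3.139, -0.0]
wrist_force: [0.0, -0.5, -0.2]
width: 0.0002
gripper_force: 0.0
```

Call:
apply_moves(
  commands=[
    [[0, 0, 0.2], [0, 0, 0], 1],
    [[0, 0, 0.2], [0, 0, 0], 1],
    [[0, 0, 0.2], [0, 0, 0], 1],
    [[0, 0, 0], [0, 0, 0], 1],
    [[0, 0, 0], [0, 0, 0], 1],
  ],
)

```text
time_s: 7.53
ee_pos: [0.5214, -0.0124, 0.0564]
tcp_rot: [-0.126, 3.139, -0.0]
wrist_force: [-0.2, 0.1, 3.2]
width: -0.0
gripper_force: 1.2
```

Call:
apply_moves(
  commands=[
    [[0, 0, 0.2], [0, 0, 0], 1],
    [[0, 0, 0.1], [0, 0, 0], 1],
    [[0, 0, 0], [0, 0, 0], 1],
    [[0, 0, 0], [0, 0, 0], 1],
  ],
)

```text
time_s: 7.87
ee_pos: [0.5214, -0.0125, 0.0534]
tcp_rot: [-0.126, 3.139, -0.0]
wrist_force: [-0.3, 0.4, 3.8]
width: 0.0
gripper_force: 2.1
```

Call:
apply_moves(
  commands=[
    [[0, 0, 0.1], [0, 0, 0], 1],
    [[0, 0, 0], [0, 0, 0], 1],
    [[0, 0, 0], [0, 0, 0], 1],
  ],
)

```text
time_s: 8.12
ee_pos: [0.5214, -0.0124, 0.0529]
tcp_rot: [-0.126, 3.138, -0.0]
wrist_force: [-1.4, 0.5, 10.1]
width: 0.0003
gripper_force: 4.9
```

The key is home: the force jumped to 10 N at TCP z 0.053. I hold it there for over 2.5 s.

Call:
apply_moves(
  commands=[
    [[0, 0, 0], [0, 0, 0], 1],
    [[0, 0, 0], [0, 0, 0], 1],
    [[0, 0, 0], [0, 0, 0], 1],
    [[0, 0, 0], [0, 0, 0], 1],
    [[0, 0, 0], [0, 0, 0], 1],
    [[0, 0, 0], [0, 0, 0], 1],
    [[0, 0, 0], [0, 0, 0], 1],
    [[0, 0, 0], [0, 0, 0], 1],
    [[0, 0, 0], [0, 0, 0], 1],
    [[0, 0, 0], [0, 0, 0], 1],
    [[0, 0, 0], [0, 0, 0], 1],
    [[0, 0, 0], [0, 0, 0], 1],
    [[0, 0, 0], [0, 0, 0], 1],
    [[0, 0, 0], [0, 0, 0], 1],
    [[0, 0, 0], [0, 0, 0], 1],
    [[0, 0, 0], [0, 0, 0], 1],
    [[0, 0, 0], [0, 0, 0], 1],
    [[0, 0, 0], [0, 0, 0], 1],
    [[0, 0, 0], [0, 0, 0], 1],
    [[0, 0, 0], [0, 0, 0], 1],
  ],
)

```text
time_s: 9.78
ee_pos: [0.5215, -0.0124, 0.0529]
tcp_rot: [-0.126, 3.138, -0.0]
wrist_force: [-1.8, -0.0, 10.1]
width: -0.0001
gripper_force: 4.9
```

Call:
apply_moves(
  commands=[
    [[0, 0, 0], [0, 0, 0], 1],
    [[0, 0, 0], [0, 0, 0], 1],
    [[0, 0, 0], [0, 0, 0], 1],
    [[0, 0, 0], [0, 0, 0], 1],
    [[0, 0, 0], [0, 0, 0], 1],
    [[0, 0, 0], [0, 0, 0], 1],
    [[0, 0, 0], [0, 0, 0], 1],
    [[0, 0, 0], [0, 0, 0], 1],
    [[0, 0, 0], [0, 0, 0], 1],
    [[0, 0, 0], [0, 0, 0], 1],
    [[0, 0, 0], [0, 0, 0], 1],
    [[0, 0, 0], [0, 0, 0], 1],
    [[0, 0, 0], [0, 0, 0], 1],
  ],
)

```text
time_s: 10.87
ee_pos: [0.5215, -0.0124, 0.0529]
tcp_rot: [-0.126, 3.138, -0.0]
wrist_force: [-2.1, -0.5, 9.8]
width: 0.0
gripper_force: 4.9
```

Call:
apply_moves(
  commands=[
    [[0, 0, -0.5], [0, 0, 0], 1],
    [[0, 0, -1], [0, 0, 0], 1],
    [[0, 0, -2], [0, 0, 0], 1],
    [[0, 0, -2], [0, 0, 0], 1],
    [[0, 0, -1], [0, 0, 0], 1],
    [[0, 0, 0], [0, 0, 0], 1],
    [[0, 0, 0], [0, 0, 0], 1],
  ],
)

```text
time_s: 11.45
ee_pos: [0.5211, -0.0124, 0.1175]
tcp_rot: [-0.126, 3.139, -0.0]
wrist_force: [-0.0, -0.4, -0.9]
width: -0.0002
gripper_force: 0.0
```

Call:
apply_moves(
  commands=[
    [[1.5, 0, 0], [0, 0, 0], 1],
    [[2.5, 0, 0], [0, 0, 0], 1],
    [[2.5, 0, 0], [0, 0, 0], 1],
    [[1.3, 0, 0], [0, 0, 0], 1],
    [[0.5, 0, 0.5], [0, 0, 0], 1],
    [[0, 0, 0], [0, 0, 0], 1],
    [[0, 0, 0], [0, 0, 0], 1],
  ],
)

```text
time_s: 12.03
ee_pos: [0.439, -0.0191, 0.1118]
tcp_rot: [0.125, -3.138, -0.0]
wrist_force: [0.4, 0.6, -0.3]
width: 0.0001
gripper_force: 0.0
```

```bash
python3 - <<'E'
from h import *
s=manip.get_state(); print(s["time_s"],s["ee_pos"],s["wrist_force"])
print("now->",delta(b2w(-.054,-.07,.0864)), "contact tcp", b2w(-.0455,-.07,.0864))
a,d=optics.snapshot("wrist"); b,_=optics.snapshot("side")
cv2.imwrite("pics/w4.png",np.hstack([cv2.resize(a,(480,360)),cv2.resize(b[180:340,200:342],(320,360))])[:,:,::-1])
E
```

```text
12.0333 [ 0.43899843 -0.01912886  0.11178226] [ 0.37141455  0.58339291 -0.32636126]
now-> (array([ 0.14, -0.01,  2.54]), array([ 0.  , -0.01, -0.  ])) contact tcp [ 0.44603486 -0.0186097   0.0864    ]
```

View pics/w4.png

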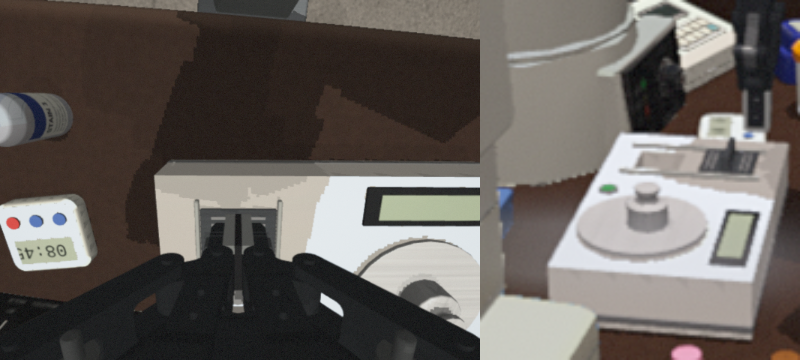

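The views show the fingertips above the guard's front half, forward of the ridge, and the weight still on the pan. I move forward 2 mm more, then descend.

Call:
apply_moves(
  commands=[
    [[0.2, 0, 0.5], [0, 0, 0], 1],
    [[0, 0, 1.0], [0, 0, 0], 1],
    [[0, 0, 0.7], [0, 0, 0], 1],
    [[0, 0, 0.3], [0, 0, 0], 1],
    [[0, 0, 0], [0, 0, 0], 1],
    [[0, 0, 0], [0, 0, 0], 1],
  ],
)

```text
time_s: 12.63
ee_pos: [0.4367, -0.0192, 0.0873]
tcp_rot: [0.126, -3.139, -0.0]
wrist_force: [0.3, -0.2, 0.1]
width: 0.0001
gripper_force: 0.0
```

Call:
apply_moves(
  commands=[
    [[-0.2, 0, 0], [0, 0, 0], 1],
    [[-0.3, 0, 0], [0, 0, 0], 1],
    [[-0.3, 0, 0], [0, 0, 0], 1],
    [[-0.4, 0, 0], [0, 0, 0], 1],
    [[-0.4, 0, 0], [0, 0, 0], 1],
    [[-0.4, 0, 0], [0, 0, 0], 1],
    [[-0.4, 0, 0], [0, 0, 0], 1],
    [[-0.4, 0, 0], [0, 0, 0], 1],
    [[-0.4, 0, 0], [0, 0, 0], 1],
    [[-0.4, 0, 0], [0, 0, 0], 1],
    [[-0.4, 0, 0], [0, 0, 0], 1],
    [[-0.4, 0, 0], [0, 0, 0], 1],
    [[-0.4, 0, 0], [0, 0, 0], 1],
    [[-0.4, 0, 0], [0, 0, 0], 1],
    [[-0.4, 0, 0], [0, 0, 0], 1],
    [[-0.4, 0, 0], [0, 0, 0], 1],
    [[-0.4, 0, 0], [0, 0, 0], 1],
    [[0, 0, 0], [0, 0, 0], 1],
    [[0, 0, 0], [0, 0, 0], 1],
  ],
)

```text
time_s: 14.22
ee_pos: [0.5007, -0.014, 0.0873]
tcp_rot: [-0.126, 3.139, 0.0]
wrist_force: [0.3, -0.5, 0.4]
width: 0.0003
gripper_force: 0.0
```

Call:
apply_moves(
  commands=[
    [[-0.1, 0, 0], [0, 0, 0], 1],
    [[-0.1, 0, 0], [0, 0, 0], 1],
    [[0, 0, 0], [0, 0, 0], 1],
  ],
)

```text
time_s: 14.47
ee_pos: [0.5023, -0.0138, 0.0873]
tcp_rot: [0.126, -3.139, -0.0]
wrist_force: [-0.1, -0.7, -0.1]
width: -0.0003
gripper_force: 0.2
```

Call:
apply_moves(
  commands=[
    [[-0.1, 0, 0], [0, 0, 0], 1],
    [[0, 0, 0], [0, 0, 0], 1],
  ],
)

```text
time_s: 14.63
ee_pos: [0.5034, -0.0138, 0.0873]
tcp_rot: [0.126, -3.139, -0.0]
wrist_force: [-0.9, 0.1, 0.5]
width: 0.0
gripper_force: 0.4
```

Call:
apply_moves(
  commands=[
    [[-0.1, 0, 0], [0, 0, 0], 1],
    [[0, 0, 0], [0, 0, 0], 1],
  ],
)

```text
time_s: 14.8
ee_pos: [0.5045, -0.0137, 0.0873]
tcp_rot: [-0.126, 3.139, 0.0]
wrist_force: [-0.4, 0.9, 0.6]
width: -0.0001
gripper_force: 0.3
```

Call:
apply_moves(
  commands=[
    [[-0.05, 0, 0], [0, 0, 0], 1],
    [[0, 0, 0], [0, 0, 0], 1],
  ],
)

```text
time_s: 14.97
ee_pos: [0.5049, -0.0137, 0.0873]
tcp_rot: [0.126, -3.139, -0.0]
wrist_force: [-0.1, -0.0, 0.5]
width: 0.0
gripper_force: 0.4
```

Call:
apply_moves(
  commands=[
    [[-0.05, 0, 0], [0, 0, 0], 1],
    [[0, 0, 0], [0, 0, 0], 1],
  ],
)

```text
time_s: 15.13
ee_pos: [0.5054, -0.0137, 0.0873]
tcp_rot: [0.126, -3.139, -0.0]
wrist_force: [-1.1, 0.8, 1.1]
width: 0.0001
gripper_force: 0.4
```

Call:
apply_moves(
  commands=[
    [[-0.05, 0, 0], [0, 0, 0], 1],
    [[0, 0, 0], [0, 0, 0], 1],
  ],
)

```text
time_s: 15.3
ee_pos: [0.5059, -0.0136, 0.0873]
tcp_rot: [0.126, -3.139, -0.0]
wrist_force: [-1.8, -0.4, -0.2]
width: -0.0001
gripper_force: 0.4
```

Call:
apply_moves(
  commands=[
    [[-0.05, 0, 0], [0, 0, 0], 1],
    [[0, 0, 0], [0, 0, 0], 1],
  ],
)

```text
time_s: 15.47
ee_pos: [0.5064, -0.0136, 0.0873]
tcp_rot: [0.126, -3.139, -0.0]
wrist_force: [-1.5, 1.0, -0.2]
width: -0.0001
gripper_force: 0.4
```

Call:
apply_moves(
  commands=[
    [[-0.05, 0, 0], [0, 0, 0], 1],
    [[0, 0, 0], [0, 0, 0], 1],
  ],
)

```text
time_s: 15.63
ee_pos: [0.5069, -0.0136, 0.0873]
tcp_rot: [-0.126, 3.139, 0.0]
wrist_force: [-1.3, 1.4, 0.1]
width: -0.0
gripper_force: 0.4
```

Call:
apply_moves(
  commands=[
    [[-0.05, 0, 0], [0, 0, 0], 1],
    [[0, 0, 0], [0, 0, 0], 1],
  ],
)

```text
time_s: 15.8
ee_pos: [0.5074, -0.0135, 0.0873]
tcp_rot: [-0.126, 3.139, 0.0]
wrist_force: [-0.7, 0.4, 0.5]
width: -0.0002
gripper_force: 0.4
```

Call:
apply_moves(
  commands=[
    [[-0.05, 0, 0], [0, 0, 0], 1],
    [[0, 0, 0], [0, 0, 0], 1],
  ],
)

```text
time_s: 15.97
ee_pos: [0.5079, -0.0135, 0.0873]
tcp_rot: [-0.126, 3.139, -0.0]
wrist_force: [-0.5, 0.3, 0.4]
width: -0.0001
gripper_force: 0.4
```

Call:
apply_moves(
  commands=[
    [[-0.05, 0, 0], [0, 0, 0], 1],
    [[0, 0, 0], [0, 0, 0], 1],
  ],
)

```text
time_s: 16.13
ee_pos: [0.5084, -0.0135, 0.0873]
tcp_rot: [-0.126, 3.139, -0.0]
wrist_force: [-1.3, 0.0, 0.0]
width: 0.0002
gripper_force: 0.4
```

Call:
apply_moves(
  commands=[
    [[-0.05, 0, 0], [0, 0, 0], 1],
    [[0, 0, 0], [0, 0, 0], 1],
  ],
)

```text
time_s: 16.3
ee_pos: [0.5088, -0.0134, 0.0873]
tcp_rot: [0.126, -3.139, 0.0]
wrist_force: [-1.3, -0.3, 1.3]
width: 0.0001
gripper_force: 0.9
```

Call:
apply_moves(
  commands=[
    [[-0.05, 0, 0], [0, 0, 0], 1],
    [[0, 0, 0], [0, 0, 0], 1],
  ],
)

```text
time_s: 16.47
ee_pos: [0.5089, -0.0134, 0.0873]
tcp_rot: [0.126, -3.138, -0.0]
wrist_force: [-4.4, -0.3, 1.8]
width: 0.0002
gripper_force: 2.4
```

Call:
apply_moves(
  commands=[
    [[-0.05, 0, 0], [0, 0, 0], 1],
    [[0, 0, 0], [0, 0, 0], 1],
  ],
)

```text
time_s: 16.63
ee_pos: [0.509, -0.0134, 0.0872]
tcp_rot: [0.126, -3.137, -0.0]
wrist_force: [-8.3, -1.5, 5.3]
width: 0.0001
gripper_force: 3.6
```

The guard is at its rear stop: the force climbed to 8 N with no motion. I back off, lift clear and check.

Call:
apply_moves(
  commands=[
    [[0.3, 0, 0], [0, 0, 0], 1],
    [[0.7, 0, 0], [0, 0, 0], 1],
    [[0, 0, -2.0], [0, 0, 0], 1],
    [[0, 0, -4.0], [0, 0, 0], 1],
    [[0, 0, -4.0], [0, 0, 0], 1],
    [[0, 0, -4.0], [0, 0, 0], 1],
    [[1, 3, -2], [0, 0, 0], 1],
    [[1, 4, 0], [0, 0, 0], 1],
    [[1, 4, 0], [0, 0, 0], 1],
    [[1, 4, 0], [0, 0, 0], 1],
    [[1, 4, 0], [0, 0, 0], 1],
    [[1, 4, 0], [0, 0, 0], 1],
    [[1, 4, 0], [0, 0, 0], 1],
    [[1, 4, 0], [0, 0, 0], 1],
    [[1, 4, 0], [0, 0, 0], 1],
    [[0, 3, 0], [0, 0, 0], 1],
    [[0, 0, 0], [0, 0, 0], 1],
    [[0, 0, 0], [0, 0, 0], 1],
  ],
)

```text
time_s: 18.13
ee_pos: [0.3793, 0.3584, 0.2471]
tcp_rot: [-0.13, 3.138, 0.0]
wrist_force: [-0.6, -0.1, -0.0]
width: -0.0001
gripper_force: 0.0
```

```bash
python3 - <<'E'
import sys; sys.argv=["","t2"]
exec(open("meas.py").read())
z=np.load("t2.npz"); a,d=z["a"],z["d"]; m=fit(a,d,c)
cnt=max(cv2.findContours(m,0,cv2.CHAIN_APPROX_NONE)[0],key=cv2.contourArea)[:,0]; print(cv2.minAreaRect((plane(c,cnt,.052)[:,:2]*1000).astype(np.float32)))
g=cv2.cvtColor(a,cv2.COLOR_RGB2GRAY); m=np.zeros_like(g); m[200:232,334:366]=(g[200:232,334:366]<150)
cn=max(cv2.findContours(m,0,1)[0],key=cv2.contourArea)[:,0]; print("plate",cv2.minAreaRect((plane(c,cn,.056)[:,:2]*1000).astype(np.float32)))
cv2.imwrite("pics/fin.png",cv2.resize(a[185:310,200:400,::-1],(800,500),interpolation=cv2.INTER_CUBIC))
E
```

```text
display 0.982 [0.  0.5] mm [-1. -0.]
leftedge 0.999 [ 0.    -3.875] mm [8.  0.2]
green 0.959 [0.375 0.625] mm [-1.3 -0.8]
weight 0.941 [0.25 0.5 ] mm [-1.  -0.5]
bench 1.0 [0. 0.] mm [0. 0.]
18.1833 [0.37957714 0.35743973 0.24713719] [-0.50432674 -0.66253784 -0.01028913]
((484.5718078613281, 54.471527099609375), (151.5453643798828, 248.1507568359375), 4.259226322174072)
plate ((521.2118530273438, -13.207351684570312), (44.67091751098633, 50.285579681396484), 4.435567855834961)
```

View pics/fin.png

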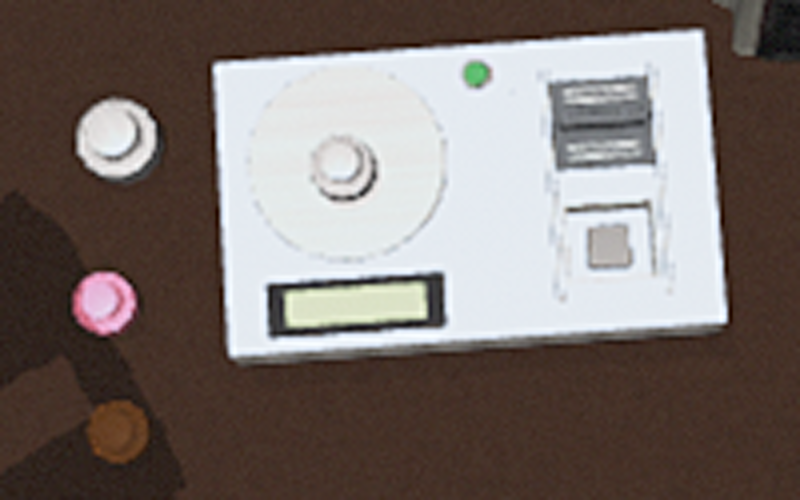

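The final view shows the guard back over the rear well, the front key untouched, the weight on the pan and the balance shifted by only about 1 mm. I hand it in.

```bash
python3 -c "
from cell import manip
print(manip.job_done())"
```

```text
the job is handed in; nothing more can be done
None
```

The job is done and handed in at about 18 s: I pushed the guard fully forward, held the round key home for about 2.7 s, and pushed the guard back to its rear stop. The square key was not pressed, the weight is still on the pan, and the balance moved only about 1 mm.

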